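# Light and hold a chest lid at its balance for fitting the stay

### The arm

A 6-joint arm with a two-finger parallel gripper is mounted at the origin on the work surface. World frame = base frame: x ahead of the robot, y to its left, z up, the work surface at z = 0. Lengths are in mm, angles in rad, forces in N, time in s.
With the tool pointing down it reaches from about 300 to 850 mm from the base axis. Payload 4.2 kg.
Tool frame: the origin (TCP) lies on the centre line of the jaws, within the pads' length; the fingertips stand 25 mm ahead of it and the grasp point (between the pads) lies 6 mm ahead of it; z points along the fingers, y is the line along which they close (so a half turn about z gives the same grasp; the last joint's range is limited). The gripper opens to 91 mm and grips with 3 to 60 N. Pads are 32 mm wide; open, the fingers measure 118 mm over their backs; the gripper's body (76 mm by 178 mm) begins 60 mm behind the grasp point.
Start: joints at [-0.02, 0.32, 1.565, -0, 1.257, -0.02], TCP at [575.014, 0, 238.976] pointing down, gripper open.
Joint ranges: [-3.11, 3.11], [-0.84, 2.01], [0.21, 2.61], [-1.34, 4.49], [0.05, 2.63], [-2.56, 2.56]. Speed limits (rad/s): [2.57, 2.57, 3.14, 3.14, 3.14, 3.14].

### API

Orientations are given as a unit quaternion [w, x, y, z].
In Python, from bench import monitor, snapshot, calibration, order gives the robot as it stands.
- The arm moves only by the tool step_arm, never from a script. Its argument "deltas" is a list of rows, each a list of 5 numbers: the shift along the world's x, y, z in mm, then the turn about the world's z in degrees, then the closure, from 0 (fully open) to 1 (shut). In form: [[dx, dy, dz, twist, claw], ...]. A call has 1 to 8 rows; each row is the pose to reach, as a shift and turn from the pose commanded when the call began; what a row does not reach only later rows make up. A row lasts 1/12 s, in which the tool goes at most 41.7 mm and 7.16 degrees, less where a joint would pass 70% of its speed; a pose out of reach is approached as far as the arm can. A call with a gripper value outside its range is refused whole. The fingers move at their own pace and stop on an object; "newtons" is the grip in N (left out, the last holds). Time passes only in rows, so rows that repeat a pose let the fingers close. It gives the time, the measured TCP pose, the force, the opening and the grip force at its end, in the units of the state.
- monitor.sense(): the state, without advancing time (a new reading comes with each control period).
- snapshot(name): name is "scene" or "side" or "wrist"; returns (picture, depth): 480x640x3 uint8, blue, green, red; 480x640 float32, mm along the optical axis (not along the pixel's ray), 0 where there is no reading.
- calibration(name): a dict with "mtx" (3x3 intrinsics, pixels), "xyz" and "rotation" of the camera in the world; the wrist camera has in their place "hand_eye" (4x4, takes a point from camera to tool coordinates, whose origin is the TCP and whose axes are the flange's). Camera axes: x right, y up, looking along -z (the intrinsics and any distortion apply to the point x, -y, -z); pixel columns grow to the right and rows downward; lengths in mm; the calibration is good to about 2 mm. A picture is of the moment at which its call begins: read the wrist's pose just before it. calibration takes no time and is no camera call.
- order.finish_job(): hands the job in; it is judged then, once.
The state is a dict: "time": time; "joint_positions": joint angles; "joint_vel": joint speeds; "tau": joint torques, N m; "tool_pos": TCP position; "eef_rot": TCP orientation; "wrist_force": force on the tool from outside, world axes, zero at the start; "torque": the same for the moment, N m; "width": finger opening in mm; "grasp_force": force on a finger pad.
Only numpy, scipy, OpenCV 4.12 (cv2) and the standard library are available. Lean on these libraries where they do the work, as an engineer would, in place of code of your own. Each camera call takes 0.05 s, during which the arm holds its last target. There are 200 camera calls.

### The job

I am about to screw a lid stay to the left end of this small wooden chest and need light and a third hand. Swing the bench lamp round on its stiff arm until its head hangs beside the middle of the chest's left end (the end nearest the lamp) and let go of it; then take the chest's lid by its handle, raise it gently to its point of balance, where it would fall neither shut nor backwards, and finish with the lid steady there and the handle still firmly gripped in your fingers. Do not let the lid drop or go over backwards, and leave everything else on the bench where it is.

Things in the scene. Friction and masses are not known exactly. Their poses are not given: they have to be found in the camera images.
- chest: small oak chest fixed on a rubber mat; 150 mm deep (its x) by 240 mm wide (its y); the open body is 85 mm high, 125 mm with the lid shut. Origin at the centre of its underside; x points from its front (handle side, facing the robot) to its hinged back, y to its left end (nearest the lamp; that face is at y = +120 mm), z up. Its yaw varies.
- lid (a joint): opening angle of the hollow oak lid (40 mm high, 0.3 to 0.65 kg), hinged along the top of the back wall: 0 shut, growing as its front rises, stop at 1.95 rad. The hinge is nearly free: the lid falls by its weight. Its centre of gravity (shut: 84 mm before and 28 mm above the hinge) makes it balance at 1.25 rad (72 degrees), short of upright, at every start; below that it falls shut, above it backwards.
- lid_handle (a point): middle of the lid's handle: dark round steel bar, 11 mm thick, 110 mm long, parallel to the hinge, on a leg at each end from the lid's front face; 36 mm of clear room between bar and lid. Lid shut: 105 mm above the bench, 192 mm in front of the hinge axis and 20 mm above it; it swings with the lid. Being round, the bar can turn between the fingers. Axes: the chest's, turning with the lid; y along the bar.
- lid_hinge (a point): middle of the lid's hinge axis, on the top edge of the chest's back wall, 85 mm above the bench; axis along the chest's y.
- lamp_post (a point): axis of the lamp's upright steel post (18 mm thick, 260 mm high, on a heavy round green base 164 mm across that does not move), at the height of the swing arm, 215 mm above the bench.
- lamp_arm (a joint): angle of the lamp's level swing arm about its post, growing anticlockwise seen from above; range -1.7 to 1.7 rad, 0 where the arm points along the lamp's own -y. The joint is stiff: the arm takes about 1.5 N at the handle to swing, and stays where it is left. The lamp as a whole stands turned by a different amount at each start, so work from the positions of post and handle.
- lamp_handle (a point): centre of the lamp's grip: upright black round handle, 24 mm thick, 54 mm high (221 to 275 mm above the bench), on the arm's free end, 240 mm from the post's axis. The round green LED head (84 mm across, tilted, lowest edge 140 mm above the bench) hangs straight below it; the arm is a 13 mm tube at 215 mm height. The head swings past the chest's left end without touching it; it starts nearer the robot.
- drum_red: bystander: red hand drum with steel hoop, 125 mm across and 117 mm high; origin at the centre of its underside.
- drum_dark: bystander: dark wooden hand drum with steel hoop, 125 mm across and 117 mm high; origin at the centre of its underside.
- glue: bystander: white glue bottle with red cap, 58 mm across and 150 mm high; origin at the centre of its underside.
- mallet: bystander: mallet with black rubber head lying on the bench, 260 mm long, 56 mm high at the head; origin below the middle of its length, x towards the head.
- screwdriver: bystander: orange-handled screwdriver lying right of the chest, 170 mm long; x towards the tip.
- lid_stay: bystander: the brass lid stay lying right of the chest, 120 mm long, 10 mm high.
- screw_tin: bystander: small open tin of brass screws beside the chest's left end, 60 mm across and 22 mm high; origin at the centre of its underside.

How it is judged (in metres and radians):
On the way, in this order (a step that is already met when the one before it is completed fails the run):
1. the lamp's head hangs beside the middle of the chest's left end, let go and at rest, with the lid still shut (x of lamp_handle in the frame of chest between -0.04 and 0.04 m and contact force between lamp_arm and the arm below 0.1 N and contact force between lamp_arm and the fingers below 0.1 N and velocity of joint lamp_arm between -0.05 and 0.05 rad/s and value of joint lid below 0.05 rad), for 0.3 s.
2. the lid is held still at its point of balance, gripped by the fingers (value of joint lid between 1.15 and 1.35 rad and velocity of joint lid between -0.1 and 0.1 rad/s and contact force between lid and the fingers above 2 N), for 0.5 s.
At the end, for the whole second after the job is handed in: The program has finished while the fingers still grip the lid (more than 2 N on it), the lid stands still within 0.1 rad of its 1.25 rad balance, and the lamp, untouched, hangs beside the chest's left end with its handle within 40 mm of the middle of that end, measured along the end (the chest's x) (all of step 2 and x of lamp_handle in the frame of chest between -0.04 and 0.04 m and contact force between lamp_arm and the arm below 0.1 N and contact force between lamp_arm and the fingers below 0.1 N); the arm keeps its last pose, push and grip.
It fails at once if the lid goes over backwards (more than 1.75 rad open) (value of joint lid above 1.75 rad).
It fails at once if the lid is dropped or flung (turns faster than 2.5 rad/s) (velocity of joint lid below -2.5 rad/s or velocity of joint lid above 2.5 rad/s).
It fails at once if a bystander is moved more than 25 mm (distance of any of drum_red, drum_dark, glue, mallet, screwdriver, lid_stay, screw_tin from where it was at the start of the episode above 0.025 m).
It also fails if it takes over 54 s, if anything falls off the work surface, if the arm or the gripper's body presses on something with over 40 N, if the wrist force passes 120 N, or if a joint passes its speed limit or range.

## Working session

There is one attempt and no reset: what is moved stays moved. The work goes in short steps, Python scripts to look and compute and a tool call to move; the robot and the scene stay as the last step left them, time stands still between calls to the robot, and variables do not carry over. Pictures are saved under pics/ and viewed, at most 10 in all, crops included, and the job is handed in when it is done.

Besides the shell and the picture viewer there is one more tool, called as a command line: name --pt "numbers of a row" for each row, then --argument value for the rest. step_arm: Moves the arm, as the interface text tells. Its arguments: {"type":"object","properties":{"deltas":{"type":"array"},"newtons":{"type":"number"}},"required":["deltas"]}

```bash
mkdir -p pics; ls; cat > h.py <<'E'
import numpy as np, cv2
from bench import monitor, snapshot, calibration, order
def cloud(name):
    s=monitor.sense(); im,d=snapshot(name); c=calibration(name); K=np.array(c["mtx"])
    v,u=np.mgrid[:480,:640]; z=d
    P=np.stack([(u-K[0,2])/K[0,0]*z,-(v-K[1,2])/K[1,1]*z,-z],-1)
    if "xyz" in c: 
        R=np.array(c["rotation"]); t=np.array(c["xyz"])
        if R.shape!=(3,3):
            from scipy.spatial.transform import Rotation as Ro
            R=Ro.from_quat(np.r_[R[1:],R[0]]).as_matrix()
        W=P@R.T+t
    else:
        from scipy.spatial.transform import Rotation as Ro
        H=np.array(c["hand_eye"]);q=s["eef_rot"];R=Ro.from_quat([q[1],q[2],q[3],q[0]]).as_matrix()
        W=(P@H[:3,:3].T+H[:3,3])@R.T+np.array(s["tool_pos"])
    W[d<=0]=np.nan
    return im,d,W
E
python3 - <<'E'
from h import *
print(monitor.sense())
for n in("scene","side","wrist"):
    print(n,calibration(n)); im,d,W=cloud(n); cv2.imwrite(f"pics/{n}0.png",im); np.savez(f"{n}0.npz",im=im,W=W)
E
```

```text
pics
{'time': 0.0, 'joint_positions': array([-1.99951953e-02,  3.20327915e-01,  1.56566301e+00,  3.39627343e-06,
        1.25739474e+00, -2.00120294e-02]), 'joint_vel': array([-3.25306015e-04,  9.63265508e-04,  9.73206090e-04,  2.47083537e-04,
        3.23020050e-04, -3.99693785e-05]), 'tau': array([-5.01459035e-04, -4.12465632e+01, -2.31973493e+01,  7.28826877e-02,
        4.58198413e-02, -1.41870069e-04]), 'tool_pos': array([5.74547695e+02, 1.35785465e-02, 2.38105777e+02]), 'eef_rot': array([-6.47597425e-04,  7.07100916e-01,  7.07112078e-01, -6.19954090e-04]), 'wrist_force': array([ 0.15383916, -0.22869292,  0.30023321]), 'torque': array([ 0.03073168, -0.03257419, -0.01720502]), 'grasp_force': 0.0, 'width': 91.68946880416662}
scene {'mtx': array([[506.65816021,   0.        , 320.35705189],
       [  0.        , 506.65816021, 241.64193772],
       [  0.        ,   0.        ,   1.        ]]), 'xyz': array([1269.70942381,  303.50262709, 1016.65492403]), 'rotation': array([0.515109  , 0.18987958, 0.30305429, 0.77895222])}
side {'mtx': array([[456.2876845 ,   0.        , 318.13763826],
       [  0.        , 456.2876845 , 243.39034434],
       [  0.        ,   0.        ,   1.        ]]), 'xyz': array([ 138.30459187, -917.40156109,  733.53921365]), 'rotation': array([ 0.84193329,  0.48941779, -0.12095053, -0.19232664])}
wrist {'mtx': array([[354.07102947,   0.        , 312.54980655],
       [  0.        , 354.07102947, 237.36426428],
       [  0.        ,   0.        ,   1.        ]]), 'hand_eye': array([[-4.66748836e-05,  9.64959103e-01,  2.62400321e-01,
         7.37336580e+01],
       [ 9.99999652e-01,  2.63499467e-04, -7.91124575e-04,
         6.86387143e-02],
       [-8.32545205e-04,  2.62400193e-01, -9.64958779e-01,
        -1.45153062e+02],
       [ 0.00000000e+00,  0.00000000e+00,  0.00000000e+00,
         1.00000000e+00]])}
```

View pics/scene0.png

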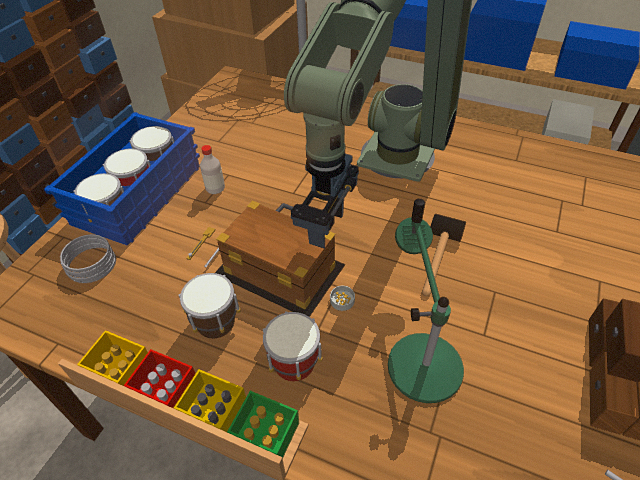

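View pics/side0.png

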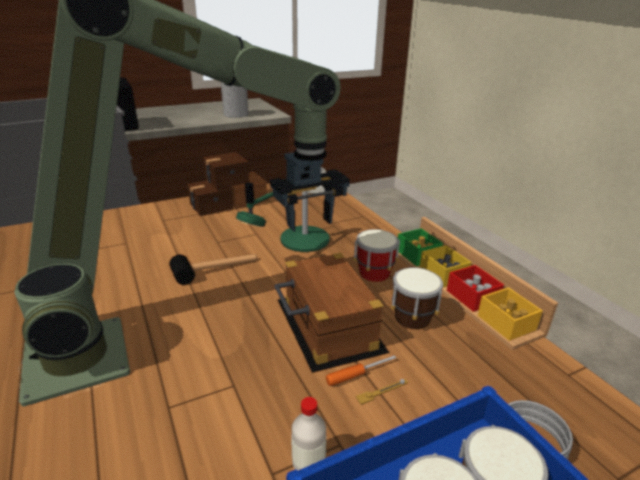

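The scene view shows the chest at about (278,255), the lamp handle (black) at (418,210), the post top at (440,305) and its base at (426,368), and the tin at (342,298). The side view shows the chest handle's dark bar at about (287,297).

```bash
python3 - <<'E'
from h import *
D=np.load("scene0.npz"); W=D["W"]; im=D["im"]
def st(m,t): 
    p=W[m]; print(t,len(p),np.nanmedian(p,0).round(1),np.nanmin(p,0).round(),np.nanmax(p,0).round())
X,Y,Z=W[...,0],W[...,1],W[...,2]
v,u=np.mgrid[:480,:640]
def box(a,b,c,d): return (u>=a)&(u<c)&(v>=b)&(v<d)
# green base
m=box(385,330,470,410)&(Z>5)&(Z<45); st(m,"base")
p=W[m][:,:2].astype(np.float32); print("base circ",cv2.minEnclosingCircle(p))
m=box(405,190,430,225)&(Z>222)&(Z<280); st(m,"lamp handle"); 
m=box(425,290,455,350)&(Z>240)&(Z<275); st(m,"post top")
# arm tube
m=box(415,222,440,300)&(Z>205)&(Z<225); st(m,"tube")
# lid top
m=box(200,195,345,300)&(Z>120)&(Z<130); st(m,"lid")
p=W[m][:,:2].astype(np.float32); r=cv2.minAreaRect(p); print(r); 
# side: bar and lid
D=np.load("side0.npz"); W=D["W"];Z=W[...,2]
m=box(270,235,385,330)&(Z>121)&(Z<131); st(m,"lid side"); print(cv2.minAreaRect(W[m][:,:2].astype(np.float32)))
g=D["im"].max(-1)
m=box(268,270,300,325)&(g<85)&(Z>85); st(m,"bar side")
for a in W[m][::6]: print(a.round())
E
```

```text
base 3899 [707.3 289.   19.1] [595. 192.   5.] [802. 374.  44.]
base circ ((698.3646240234375, 288.2253112792969), 105.90448760986328)
lamp handle 248 [487.6 176.9 257.6] [469. 164. 222.] [493. 187. 277.]
post top 110 [697.5 285.  254.4] [685. 275. 240.] [704. 294. 261.]
tube 512 [585.7 228.8 219.8] [480. 176. 211.] [671. 274. 225.]
lid 4333 [ 579.4 -138.9  124.9] [ 476. -262.  120.] [785.  -6. 130.]
((637.8422241210938, -141.67391967773438), (243.78109741210938, 302.82366943359375), 84.17593383789062)
lid side 3904 [ 561.2 -156.5  126.2] [ 477. -267.  121.] [797.  33. 130.]
((637.08447265625, -110.95840454101562), (313.354736328125, 288.50823974609375), 83.94110870361328)
bar side 293 [ 455.5 -102.5  110. ] [ 439. -189.   85.] [505. -12. 117.]
[505. -12.  86.]
[501. -47. 100.]
[494. -69. 112.]
[495. -80. 116.]
[490. -73. 110.]
[468. -70. 112.]
[480. -77. 113.]
[492. -85. 114.]
[467. -70. 109.]
[480. -78. 110.]
[493. -83. 110.]
[458. -75. 112.]
[473. -76. 108.]
[488. -78. 105.]
[451. -72. 109.]
[466. -74. 106.]
[481. -74. 102.]
[496. -88. 106.]
[463. -75. 105.]
[450. -82. 110.]
[499. -76.  92.]
[498. -78.  90.]
[451. -99. 112.]
[496. -83.  85.]
[495. -95.  90.]
[ 448. -117.  113.]
[ 450. -118.  111.]
[ 450. -124.  112.]
[ 452. -127.  110.]
[ 451. -135.  113.]
[ 451. -135.  111.]
[ 445. -136.  107.]
[ 446. -147.  112.]
[ 449. -151.  111.]
[ 449. -156.  111.]
[ 442. -156.  108.]
[ 442. -162.  109.]
[ 442. -168.  111.]
[ 440. -166.  107.]
[ 452. -177.  111.]
[ 465. -181.  110.]
[ 448. -181.  112.]
[ 461. -185.  111.]
[ 446. -181.  110.]
[ 459. -184.  108.]
[ 445. -184.  110.]
[ 459. -189.  109.]
[ 447. -184.  106.]
[ 441. -181.  104.]
```

View pics/wrist0.png

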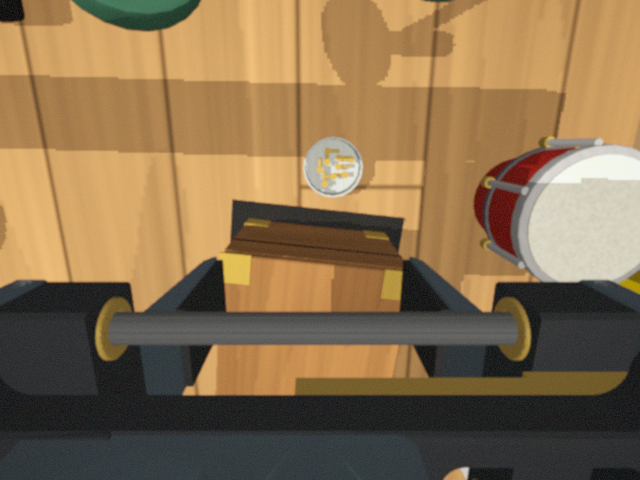

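The wrist view shows the chest's left end at rows 200–265, the tin at (333,166), the red drum at (580,210) and the lamp head at (135,10). The lid mask caught some drum points, so I'll clean it up.

```bash
python3 - <<'E'
from h import *
v,u=np.mgrid[:480,:640]
def box(a,b,c,d): return (u>=a)&(u<c)&(v>=b)&(v<d)
for n,b in(("scene",(200,195,345,300)),("side",(270,235,385,330)),("wrist",(180,215,450,480))):
    D=np.load(n+"0.npz"); W=D["W"];Z=W[...,2]
    m=(box(*b)&(Z>119)&(Z<131)&(W[...,0]<660)).astype(np.uint8)
    m=cv2.morphologyEx(m,cv2.MORPH_OPEN,np.ones((3,3)))
    k,l,s,c=cv2.connectedComponentsWithStats(m); i=1+s[1:,4].argmax()
    p=W[l==i][:,:2].astype(np.float32); print(n,len(p),cv2.minAreaRect(p),p.min(0),p.max(0))
D=np.load("side0.npz"); W=D["W"];Z=W[...,2]
m=box(268,270,300,325)&(D["im"].max(-1)<85)&(Z>102)&(Z<116)&(W[...,0]<457)&(W[...,1]<-95)
p=W[m];print("bar",len(p),np.median(p,0),cv2.fitLine(p[:,:2].astype(np.float32),cv2.DIST_HUBER,0,.01,.01).ravel())
D=np.load("scene0.npz"); W=D["W"];Z=W[...,2]
m=box(385,330,470,410)&(Z>8)&(Z<30)&(D["im"][...,1]>D["im"][...,2]*1.3); print(cv2.minEnclosingCircle(W[m][:,:2].astype(np.float32)))
E
```

```text
scene 4238 ((565.6795043945312, -134.3314666748047), (245.2894744873047, 155.34884643554688), 83.53340148925781) [ 476.3777  -261.66867] [654.817    -12.693359]
side 3941 ((565.7146606445312, -137.74603271484375), (244.55902099609375, 153.38978576660156), 83.60906982421875) [ 477.2691  -266.61343] [653.41077   -8.396786]
wrist 9008 ((573.4241333007812, -34.68816375732422), (49.778873443603516, 141.84780883789062), 88.67949676513672) [503.03952 -58.61341] [643.8939    -8.221649]
bar 129 [ 446.55487085 -158.10845931  110.63195995] [ 5.2332163e-02  9.9862975e-01  4.4644598e+02 -1.4774300e+02]
((694.6289672851562, 285.3042907714844), 82.33768463134766)
```

step_arm --pt "0 0 40 -7 0" --pt "0 0 80 -14 0" --pt "-20 35 85 -21 0" --pt "-38 71 85 -28 0" --pt "-56 106 85 -35 0" --pt "-75 141 85 -42 0" --pt "-94 177 85 -49 0" --pt "-94 177 85 -56 0" --newtons 12

```text
time: 0.82
tool_pos: [478.2, 180.8, 323.9]
eef_rot: [-0.001, 0.953, 0.304, -0.0]
wrist_force: [0.1, 0.5, -0.0]
width: 91.7
grasp_force: 0.0
```

step_arm --pt "0 0 0 -7 0" --pt "0 0 0 -7 0"

```text
time: 0.98
tool_pos: [480.4, 177.8, 323.8]
eef_rot: [0.0, 0.969, 0.246, -0.0]
wrist_force: [1.1, -0.0, -1.2]
width: 91.1
grasp_force: 0.0
```

```bash
python3 - <<'E'
from h import *
s=monitor.sense(); print(s["tool_pos"],s["eef_rot"])
im,d,W=cloud("wrist"); cv2.imwrite("pics/w1.png",im); 
Z=W[...,2]; m=(Z>225)&(Z<278)&(im.max(-1)<70)&(np.hypot(W[...,0]-480,W[...,1]-177)<40)
print(m.sum(),np.median(W[m],0) if m.any() else 0)
im,d,W=cloud("scene"); Z=W[...,2]
m=(Z>225)&(Z<280)&(np.hypot(W[...,0]-480,W[...,1]-177)<25);p=W[m]; print(len(p),np.median(p,0))
E
```

```text
[480.38423885 177.82971051 323.83693926] [ 1.32845628e-04  9.69155434e-01  2.46450213e-01 -1.39008049e-04]
1692 [483.97950016 175.4890218  273.37348899]
242 [487.6560543  177.01646963 257.74830881]
```

View pics/w1.png

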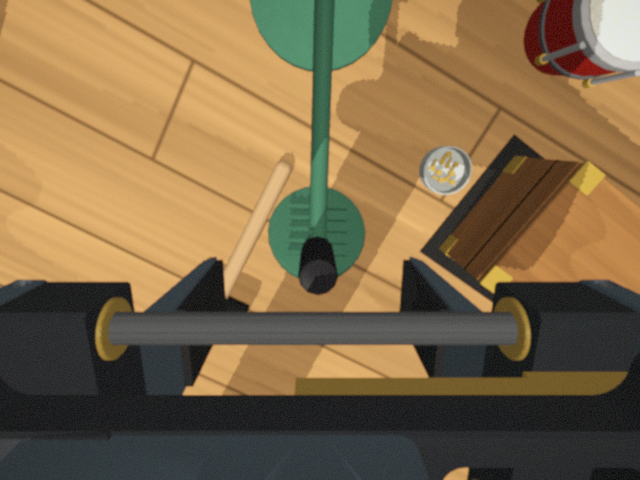

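The wrist view shows the black handle at (317,275), centred between the fingers at columns 210 and 415. I'll descend and grip.

step_arm --pt "1 -2 -25 0 0" --pt "1 -2 -50 0 0" --pt "1 -2 -67 0 0" --pt "1 -2 -67 0 0.6" --pt "1 -2 -67 0 0.8" --pt "1 -2 -67 0 0.9" --pt "1 -2 -67 0 0.9" --pt "1 -2 -67 0 0.9" --newtons 12

```text
time: 1.75
tool_pos: [482.7, 175.1, 258.3]
eef_rot: [-0.0, 0.969, 0.247, 0.001]
wrist_force: [1.7, 0.0, -0.3]
width: 61.1
grasp_force: 0.0
```

step_arm --pt "0 0 0 0 0.9" --pt "0 0 0 0 0.9" --pt "0 0 0 0 0.9" --pt "0 0 0 0 0.9" --pt "0 0 0 0 0.9" --pt "0 0 0 0 0.9"

```text
time: 2.25
tool_pos: [482.0, 175.1, 257.0]
eef_rot: [-0.0, 0.969, 0.246, 0.0]
wrist_force: [0.1, 0.2, 0.3]
width: 23.9
grasp_force: 12.0
```

step_arm --pt "4.6 -8.5 0 2.3 0.9" --pt "9.4 -16.6 0 4.6 0.9" --pt "14.5 -24.5 0 6.8 0.9" --pt "20.1 -32.3 0 9.1 0.9" --pt "25.9 -40 0 11.4 0.9" --pt "32.1 -47.4 0 13.7 0.9" --pt "38.6 -54.5 0 16 0.9" --pt "45 -61.1 0 18.2 0.9"

```text
time: 2.92
tool_pos: [526.9, 113.9, 257.0]
eef_rot: [-0.0, 0.918, 0.398, -0.0]
wrist_force: [-1.0, 1.6, 0.3]
width: 23.9
grasp_force: 12.0
```

step_arm --pt "7 -6.6 0 2.3 0.9" --pt "14.2 -12.9 0 4.6 0.9" --pt "21.7 -18.9 0 6.8 0.9" --pt "29.5 -24.6 0 9.1 0.9" --pt "37.4 -29.9 0 11.4 0.9" --pt "45.3 -34.9 0 13.7 0.9" --pt "53.7 -39.6 0 16 0.9" --pt "62.2 -44.1 0 18.3 0.9"

```text
time: 3.58
tool_pos: [589.1, 70.1, 257.0]
eef_rot: [-0.001, 0.843, 0.539, -0.0]
wrist_force: [-1.0, 2.0, 2.1]
width: 24.1
grasp_force: 12.0
```

step_arm --pt "0 0 0 0 0.9" --pt "0 0 0 0 0.9" --pt "0 0 0 0 0.9"

```text
time: 3.83
tool_pos: [589.3, 70.0, 257.0]
eef_rot: [0.0, 0.843, 0.537, 0.0]
wrist_force: [0.7, 0.4, -0.3]
width: 23.9
grasp_force: 12.0
```

step_arm --pt "0 0 0 0 0.3" --pt "0 0 0 0 0.3" --pt "0 0 0 0 0.3" --pt "0 0 0 0 0.3" --pt "0 0 0 0 0.3" --pt "0 0 30 0 0.3" --pt "0 0 60 0 0.3" --pt "0 0 90 0 0.3"

```text
time: 4.5
tool_pos: [588.8, 69.8, 347.6]
eef_rot: [-0.0, 0.843, 0.537, -0.001]
wrist_force: [1.4, -0.5, 0.5]
width: 64.2
grasp_force: 0.0
```

```bash
python3 - <<'E'
from h import *
s=monitor.sense(); print(s["tool_pos"],s["eef_rot"],s["width"],s["time"])
im,d,W=cloud("scene"); Z=W[...,2]; cv2.imwrite("pics/s2.png",im)
m=(Z>228)&(Z<277)&(np.hypot(W[...,0]-589,W[...,1]-70)<40)&(im.max(-1)<90);p=W[m]; print(len(p),np.median(p,0))
v,u=np.mgrid[:480,:640]
# lid again from side
D=cloud("side");W=D[2];Z=W[...,2]
m=((u>=270)&(u<385)&(v>=235)&(v<330)&(Z>119)&(Z<131)&(W[...,0]<660)).astype(np.uint8)
m=cv2.morphologyEx(m,cv2.MORPH_OPEN,np.ones((3,3)));k,l,st,c=cv2.connectedComponentsWithStats(m); i=1+st[1:,4].argmax()
print(cv2.minAreaRect(W[l==i][:,:2].astype(np.float32)))
E
```

```text
[588.78296625  69.77577403 347.64570419] [-3.19128616e-04  8.43288611e-01  5.37460439e-01 -7.02065735e-04] 64.2112191858824 4.5
231 [596.54428103  71.45305777 259.2309994 ]
((566.5280151367188, -137.19326782226562), (245.9315948486328, 153.3204803466797), 83.8318862915039)
```

step_arm --pt "-22 -31 0 3 0.6" --pt "-45 -62 0 6 0.6" --pt "-67 -93 0 9 0.6" --pt "-90 -125 0 12 0.6" --pt "-112 -156 -20 15 0.6" --pt "-134 -187 -50 18.7 0.6" --pt "-139 -194 -85 18.7 0.6" --pt "-139 -194 -120 18.7 0.6"

```text
time: 5.27
tool_pos: [447.9, -126.3, 225.9]
eef_rot: [0.001, 0.746, 0.666, -0.0]
wrist_force: [0.3, 0.7, -0.7]
width: 36.5
grasp_force: 0.0
```

step_arm --pt "0 0 -30 0 0.6" --pt "0 0 -57 0 0.6" --pt "0 0 -57 0 0.6"

```text
time: 5.52
tool_pos: [446.0, -123.2, 164.9]
eef_rot: [-0.005, 0.745, 0.667, -0.003]
wrist_force: [-0.8, 0.0, -0.2]
width: 37.1
grasp_force: 0.0
```

```bash
python3 - <<'E'
from h import *
s=monitor.sense(); print(s["tool_pos"],s["eef_rot"],s["width"],s["time"])
im,d,W=cloud("wrist"); cv2.imwrite("pics/w3.png",im); Z=W[...,2]
m=(Z>98)&(Z<116)&(W[...,0]<466)&(W[...,0]>430)&(abs(W[...,1]+124)<60)
p=W[m].astype(np.float32); print(len(p)); 
if len(p): print(np.median(p,0),p.min(0),p.max(0),cv2.fitLine(p[:,:2],cv2.DIST_HUBER,0,.01,.01).ravel())
im,d,W=cloud("scene"); Z=W[...,2]
m=(Z>228)&(Z<277)&(np.hypot(W[...,0]-589,W[...,1]-70)<40)&(im.max(-1)<90);p=W[m]; print(len(p),np.median(p,0))
E
```

```text
[ 446.02400869 -123.20990809  164.86571042] [-0.00506236  0.74492153  0.6671257  -0.0030959 ] 37.05467019125903 5.5167
3203
[ 451.90887 -107.71477  109.60352] [ 438.44388 -183.81563  103.75702] [465.9649   -64.083305 112.21011 ] [ 8.26140493e-02  9.96581614e-01  4.51907837e+02 -1.10203064e+02]
235 [595.95602991  71.18766713 260.80218743]
```

View pics/w3.png

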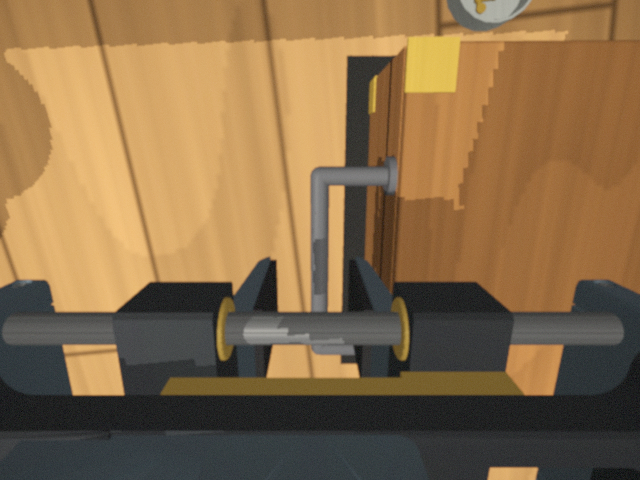

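The bar sits at column 320, between the finger tips at 275 and 350 and parallel to the pads. I'll descend and close.

step_arm --pt "0.5 0 0 0 0.6" --pt "0.5 0 -20 0 0.6" --pt "0.5 0 -40 0 0.6" --pt "0.5 0 -59 0 0.6" --pt "0.5 0 -59 0 0.6" --pt "0.5 0 -59 0 1" --pt "0.5 0 -59 0 1" --pt "0.5 0 -59 0 1" --newtons 20

```text
time: 6.28
tool_pos: [452.1, -124.5, 112.8]
eef_rot: [0.002, 0.745, 0.667, 0.001]
wrist_force: [0.7, -0.5, 1.2]
width: 19.1
grasp_force: 0.0
```

step_arm --pt "0 0 0 0 1" --pt "0 0 0 0 1" --pt "0 0 0 0 1" --pt "0 0 0 0 1" --pt "0 0 0 0 1" --pt "0 0 0 0 1"

```text
time: 6.78
tool_pos: [449.4, -124.1, 112.0]
eef_rot: [-0.001, 0.745, 0.668, -0.001]
wrist_force: [-4.3, -0.4, 6.8]
width: 10.9
grasp_force: 20.0
```

```bash
python3 - <<'E'
import numpy as np
c,s=np.cos(np.radians(-6.4)),np.sin(np.radians(-6.4))
def P(t): f=192*np.cos(t)-20*np.sin(t); return np.array([(192-f)*c,(192-f)*s,192*np.sin(t)+20*np.cos(t)-20])
th=np.r_[.02,.05,np.arange(.09,.69,.046),np.linspace(.7,1.25,14)[0:]]
th=np.r_[np.linspace(0,1.25,33)]
for k in range(4): print([list((P(t)-P(th[8*k])).round(1)) for t in th[8*k+1:8*k+9]], th[8*k+8])
E
```

```text
[[np.float64(0.9), np.float64(-0.1), np.float64(7.5)], [np.float64(2.1), np.float64(-0.2), np.float64(14.9)], [np.float64(3.6), np.float64(-0.4), np.float64(22.3)], [np.float64(5.4), np.float64(-0.6), np.float64(29.6)], [np.float64(7.5), np.float64(-0.8), np.float64(36.9)], [np.float64(9.8), np.float64(-1.1), np.float64(44.0)], [np.float64(12.5), np.float64(-1.4), np.float64(51.1)], [np.float64(15.4), np.float64(-1.7), np.float64(58.1)]] 0.3125
[[np.float64(3.2), np.float64(-0.4), np.float64(6.8)], [np.float64(6.6), np.float64(-0.7), np.float64(13.5)], [np.float64(10.3), np.float64(-1.2), np.float64(20.1)], [np.float64(14.2), np.float64(-1.6), np.float64(26.5)], [np.float64(18.4), np.float64(-2.1), np.float64(32.8)], [np.float64(22.8), np.float64(-2.6), np.float64(38.9)], [np.float64(27.5), np.float64(-3.1), np.float64(44.8)], [np.float64(32.3), np.float64(-3.6), np.float64(50.5)]] 0.625
[[np.float64(5.1), np.float64(-0.6), np.float64(5.5)], [np.float64(10.4), np.float64(-1.2), np.float64(10.8)], [np.float64(15.9), np.float64(-1.8), np.float64(16.0)], [np.float64(21.6), np.float64(-2.4), np.float64(20.8)], [np.float64(27.5), np.float64(-3.1), np.float64(25.5)], [np.float64(33.6), np.float64(-3.8), np.float64(29.9)], [np.float64(39.8), np.float64(-4.5), np.float64(34.1)], [np.float64(46.2), np.float64(-5.2), np.float64(38.0)]] 0.9375
[[np.float64(6.5), np.float64(-0.7), np.float64(3.7)], [np.float64(13.2), np.float64(-1.5), np.float64(7.1)], [np.float64(20.0), np.float64(-2.2), np.float64(10.3)], [np.float64(26.9), np.float64(-3.0), np.float64(13.1)], [np.float64(34.0), np.float64(-3.8), np.float64(15.8)], [np.float64(41.1), np.float64(-4.6), np.float64(18.1)], [np.float64(48.3), np.float64(-5.4), np.float64(20.1)], [np.float64(55.6), np.float64(-6.2), np.float64(21.9)]] 1.25
```

step_arm --pt "0.9 -0.1 7.5 0 1" --pt "2.1 -0.2 14.9 0 1" --pt "3.6 -0.4 22.3 0 1" --pt "5.4 -0.6 29.6 0 1" --pt "7.5 -0.8 36.9 0 1" --pt "9.8 -1.1 44 0 1" --pt "12.5 -1.4 51.1 0 1" --pt "15.4 -1.7 58.1 0 1"

```text
time: 7.45
tool_pos: [463.8, -125.7, 169.5]
eef_rot: [-0.002, 0.745, 0.667, -0.002]
wrist_force: [-7.7, -1.0, -0.8]
width: 10.5
grasp_force: 20.0
```

step_arm --pt "2.8 -0.4 6.8 0 1" --pt "5.8 -0.7 13.5 0 1" --pt "9.4 -1.2 20.1 0 1" --pt "13.3 -1.6 26.5 0 1" --pt "17.5 -2.1 32.8 0 1" --pt "22 -2.6 38.9 0 1" --pt "26.6 -3.1 44.8 0 1" --pt "31.5 -3.6 50.5 0 1"

```text
time: 8.12
tool_pos: [494.7, -129.0, 220.8]
eef_rot: [-0.003, 0.745, 0.667, -0.002]
wrist_force: [-10.7, -0.7, 6.5]
width: 10.6
grasp_force: 20.0
```

```bash
python3 - <<'E'
from h import *
im,d,W=cloud("side"); cv2.imwrite("pics/side4.png",im[150:400,200:450])
s=monitor.sense();print(s["tool_pos"],s["wrist_force"],s["torque"])
E
```

```text
[ 495.68828932 -129.17119311  222.11254093] [-11.79011637   0.85244489   7.80826109] [0.21586891 2.28227462 0.03571197]
```

View pics/side4.png

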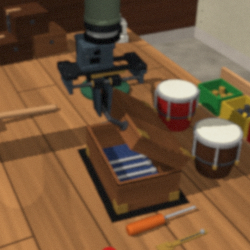

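The lid is opening in the grip, with its inside showing at about (130,150) in the crop. The force is mildly radial, pointing outwards, so I'll shift the path about 2 mm outwards.

step_arm --pt "4.2 -0.6 6.3 0 1" --pt "9 -1.2 12 0 1" --pt "14.5 -1.8 17.3 0 1" --pt "20.2 -2.4 22.1 0 1" --pt "26.1 -3.1 26.8 0 1" --pt "32.2 -3.8 31.2 0 1" --pt "38.4 -4.5 35.4 0 1" --pt "44.8 -5.2 39.3 0 1"

```text
time: 8.83
tool_pos: [542.0, -134.3, 261.5]
eef_rot: [-0.0, 0.745, 0.667, 0.0]
wrist_force: [-4.5, 0.3, 5.5]
width: 10.3
grasp_force: 20.0
```

step_arm --pt "6.5 -0.7 3.9 0 1" --pt "13.2 -1.5 7.5 0 1" --pt "20 -2.2 10.8 0 1" --pt "26.9 -3 13.6 0 1" --pt "34 -3.8 16.3 0 1" --pt "41.1 -4.6 18.6 0 1" --pt "48.3 -5.4 20.6 0 1" --pt "55.6 -6.2 22.4 0 1"

```text
time: 9.5
tool_pos: [599.4, -140.6, 282.5]
eef_rot: [0.001, 0.745, 0.667, 0.001]
wrist_force: [-1.0, 1.8, 4.7]
width: 10.9
grasp_force: 20.0
```

step_arm --pt "0 0 0 0 1" --pt "0 0 0 0 1" --pt "0 0 0 0 1" --pt "0 0 0 0 1" --pt "0 0 0 0 1" --pt "0 0 0 0 1" --pt "0 0 0 0 1" --pt "0 0 0 0 1"

```text
time: 10.17
tool_pos: [599.5, -140.5, 282.4]
eef_rot: [0.001, 0.745, 0.667, 0.002]
wrist_force: [-1.5, 2.6, 5.8]
width: 10.4
grasp_force: 20.0
```

```bash
python3 - <<'E'
from h import *
im,d,W=cloud("side"); a=im[150:400,200:450]
s=monitor.sense();print(s["time"],s["tool_pos"],s["wrist_force"],s["width"],s["grasp_force"])
t=s["tool_pos"]; f=(640.2-t[0])/.9938; u=t[2]-6.5-85; print("theta",np.arctan2(u,f)-np.arctan2(20,192),"r",np.hypot(u,f))
im,d,W=cloud("scene"); Z=W[...,2]
m=(Z>228)&(Z<277)&(np.hypot(W[...,0]-589,W[...,1]-70)<40)&(im.max(-1)<90);print(np.median(W[m],0))
# lid top face (now vertical-ish), at robot-far side, seen from scene: fit slope in chest-x/z
g=np.array([.9938,-.1115]); r=(W[...,:2]-[566,-136.5])@g; y=(W[...,:2]-[566,-136.5])@np.array([.1115,.9938])
m=(Z>135)&(Z<235)&(abs(y)<115)&(r>20)&(r<140); p=np.c_[r[m],Z[m]].astype(np.float32)
l=cv2.fitLine(p,cv2.DIST_HUBER,0,.01,.01).ravel(); print(len(p),"lid top face tilt",np.arctan2(abs(l[1]),-l[0]*np.sign(l[1])),l)
cv2.imwrite("pics/end.png",np.hstack([cv2.resize(a,(400,400)),cv2.resize(im[120:400,200:480],(400,400))]))
E
```

```text
10.2167 [ 599.49916638 -140.54497116  282.41486791] [-1.98682389  2.36811178  5.82050984] 10.001144968119608 20.00298500061035
theta 1.2556881880221522 r 195.25823565327497
[596.28424825  71.28557481 260.13528768]
4008 lid top face tilt 1.2392254 [  0.3255288   -0.94553214  83.1351     186.41435   ]
```

View pics/end.png

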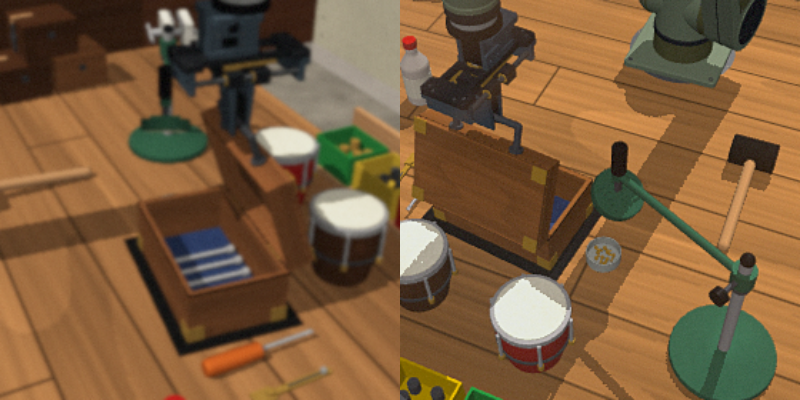

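The picture shows the lid at about 71°, gripped, and the lamp head at (617,195) beside the chest's left end. Two separate measurements put the lid at 1.24 and 1.26 rad. Everything is at rest, so I'm handing in.

```bash
python3 -c "
from bench import order
print(order.finish_job())"
```

```text
the job is handed in; nothing more can be done
None
```

I handed the job in with the lamp hanging, untouched, beside the middle of the chest's left end and the lid held still at about 1.25 rad, its handle gripped at 20 N; the hand-in gave no verdict.

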